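# Charge the rooftop grill with charcoal tablets

### The job

Get the table-top grill ready to light: swing its cooking grate upright with the lever and leave it up, then slide the three charcoal tablets across the deck into the three wells, one lying flat in each. Slide the tablets, never pick them up, and leave the other things on the counter where they are.

Things in the scene. Friction and masses are not known exactly. Their poses are not given: they have to be found in the camera images.
- grill: fixed table-top grill: red box, grey cast deck 280 (x) by 310 (y) mm. Origin: centre of its underside on the counter; x points from the open near half (tablets) to the far half (wells, under the grate), y left, z up. Flat deck 65 mm above the origin. A rim 8 mm above the deck runs along the far side and both flanks (inner faces x 140, y -155 and 155 mm); none along the near edge, x -140 mm.
- grate (a joint): angle (rad) of the steel bar grate: 0 flat, 30 mm above the deck, over the wells (grill x 0 to 130 mm); 1.57 upright; stop at 1.8. Hinged on the grill's left: line along grill x at y 175, z 95 mm, reaching 315 mm to the right of it. One piece with its lever. Stiff hinge: stays where left, takes up to 1.1 N m to raise, about 12 N at the lever's end.
- lever_grip (a point): middle of the lever's wooden grip, a round bar 16 mm thick, 60 mm long, parallel to grill x, 130 mm from the hinge line. With the grate at 0 the lever leans to the grill's right (-y), rising 0.70 rad above horizontal from the hinge; pushing the grip up and over to the left (+y) raises the grate by the same angle.
- grate_hinge (a point): point on the grate's hinge line level with the lever grip's middle (75 mm towards the robot from the grill's origin along the grill's x).
- well0 (a point): centre of the mouth of the right well, level with the deck: a round flat-bottomed recess 50 mm in diameter and 9 mm deep, with a bright metal floor (a tablet in it stands 9 mm proud of the deck). Axes as the grill's.
- well1 (a point): centre of the mouth of the middle well, level with the deck: a round flat-bottomed recess 50 mm in diameter and 9 mm deep, with a bright metal floor (a tablet in it stands 9 mm proud of the deck). Axes as the grill's.
- well2 (a point): centre of the mouth of the left well, level with the deck: a round flat-bottomed recess 50 mm in diameter and 9 mm deep, with a bright metal floor (a tablet in it stands 9 mm proud of the deck). Axes as the grill's.
- tablet0: black moulded charcoal tablet, a disc 40 mm in diameter and 18 mm tall with 2 mm bevelled edges, about 25 g; origin at the centre of its flat underside, z up. At the start it lies flat on the near, open part of the grill's deck. The three are interchangeable.
- tablet1: black moulded charcoal tablet, a disc 40 mm in diameter and 18 mm tall with 2 mm bevelled edges, about 25 g; origin at the centre of its flat underside, z up. At the start it lies flat on the near, open part of the grill's deck. The three are interchangeable.
- tablet2: black moulded charcoal tablet, a disc 40 mm in diameter and 18 mm tall with 2 mm bevelled edges, about 25 g; origin at the centre of its flat underside, z up. At the start it lies flat on the near, open part of the grill's deck. The three are interchangeable.
- bowls: bystander: nested stack of three enamel bowls, white, blue, white, 144 mm across, 80 mm tall; origin at the centre of its underside
- bottle: bystander: empty yellow plastic squeeze bottle, 62 mm in diameter, 192 mm tall, light; origin at the centre of its underside
- glass_lid: bystander: round glass lid with a black knob, 194 mm across, 56 mm tall, lying flat; origin at the centre of its underside
- lifter: bystander: steel grill lifter with a wooden handle, 290 mm long, 14 mm high, lying along its own x (fork at +x); origin on the counter, 150 mm from the handle's end
- tin: bystander: round charcoal tin, 90 mm in diameter, 100 mm tall; origin at the centre of its underside
- salt: bystander: small salt jar, 44 mm in diameter, 85 mm tall; origin at the centre of its underside
Things that resemble listed ones, but are neither listed nor needed, are in the scene too. What is shaped like the tablet0 but orange is not meant.

How it is judged:
By the outcome, as a careful person would: the job done as asked, in the order asked, and still so for the second after the job is handed in, with the robot touching nothing.
It also fails if it takes over 64 s, if anything falls off the work surface, if the arm or the gripper's body presses on something with over 40 N, if the wrist force passes 120 N, or if a joint passes its speed limit or range.

### The arm

A 6-joint arm with a two-finger parallel gripper is mounted at the origin on the work surface. World frame = base frame: x ahead of the robot, y to its left, z up, the work surface at z = 0. Lengths are in m, angles in rad, forces in N, time in s.
With the tool pointing down it reaches from about 0.375 to 0.9 m from the base axis. Payload 3.1 kg.
Tool frame: the origin (TCP) lies on the centre line of the jaws, within the pads' length; the fingertips stand robot.nose_length ahead of it and the grasp point (between the pads) lies 6 mm ahead of it (robot.nose_length is the distance from the TCP to the fingertips, in m); z points along the fingers, y is the line along which they close (so a half turn about z gives the same grasp; the last joint's range is limited). The gripper opens to 87 mm and grips with 3 to 60 N. Pads are 19 mm wide; open, the fingers measure 117 mm over their backs; the gripper's body (75 mm by 190 mm) begins 51 mm behind the grasp point.
Start: joints at [-1.419, 0.527, 1.433, -0, 1.181, -0.178], TCP at [0.203, -0.591, 0.248] pointing down, gripper open.
Joint ranges: [-3.08, 3.08], [-0.75, 2.2], [0.22, 2.44], [-1.43, 4.57], [0, 2.65], [-2.85, 2.85]. Speed limits (rad/s): [2.79, 2.79, 3.14, 3.14, 3.14, 3.14].

### API

Orientations are given as a unit quaternion [x, y, z, w].
In Python, from rig import robot gives the robot as it stands.
- The arm moves only by the shell command python3 -m crank 'ROWS' [FORCE]. ROWS is JSON, one flat list of numbers, 7 for each row, row after row: the shift along the tool's x, y, z in mm, then the turn, a rotation vector about the tool's x, y, z in degrees, then the closure in counts, from 0 (fully open) to 255 (shut). In form: [x, y, z, ax, ay, az, fingers, x, y, z, ax, ay, az, fingers, ...]. A call has exactly 5 rows; each row is the pose to reach, as a shift and turn from the pose commanded when the call began, along the tool's axes at that moment; what a row does not reach only later rows make up. A row lasts 1/12 s, in which the tool goes at most 41.7 mm and 7.16 degrees, less where a joint would pass 70% of its speed; a pose out of reach is approached as far as the arm can. A call with a gripper value outside its range is refused whole. The fingers move at their own pace and stop on an object; FORCE is the grip in N (left out, the last holds). Time passes only in rows, so rows that repeat a pose let the fingers close, or fill a call up. It gives the time, the measured TCP pose, the force, the opening and the grip force at its end, in the units of the state.
- robot.get_obs(): the state, without advancing time (a new reading comes with each control period).
- robot.camera(name): name is "side" or "top"; returns a dict with "pixels" (384x512x3 uint8, red, green, blue), "intrinsics" (3x3 intrinsics, pixels), "extrinsics" (4x4, takes a point from camera to world coordinates). Camera axes: x right, y down, z forward; pixel columns grow to the right and rows downward; lengths in m; the calibration is good to about 2 mm. A picture is of the moment at which its call begins. There is no depth.
- robot.hand_in(): hands the job in; it is judged then, once.
The state is a dict: "time": time; "q": joint angles; "joint_velocities": joint speeds; "joint_torque": joint torques, N m; "position": TCP position; "tool_rot": TCP orientation; "ft_force": force on the tool from outside, world axes, zero at the start; "moment": the same for the moment, N m; "grip_width": finger opening in m; "grip_force": force on a finger pad.
Only numpy, scipy, OpenCV 4.12 (cv2) and the standard library are available. Lean on these libraries where they do the work, as an engineer would, in place of code of your own. Each camera call takes 0.05 s, during which the arm holds its last target. There are 200 camera calls.

## Working session

There is one attempt and no reset: what is moved stays moved. The work goes in short steps, Python scripts to look and compute and a shell command to move; the robot and the scene stay as the last step left them, time stands still between calls to the robot, and variables do not carry over. Pictures are saved under pics/ and viewed, at most 10 in all, crops included, and the job is handed in when it is done.

```bash
mkdir -p pics; ls; python3 - <<'E'
from rig import robot
import cv2,numpy as np
np.set_printoptions(precision=4,suppress=True)
for n in("top","side"):
    c=robot.camera(n);cv2.imwrite(f"pics/{n}0.png",cv2.resize(c["pixels"][:,:,::-1],(768,576),interpolation=cv2.INTER_CUBIC))
    print(n,c["intrinsics"],c["extrinsics"])
print(robot.get_obs(),robot.nose_length)
E
```

```text
pics
top [[381.6834   0.     254.8637]
 [  0.     381.6834 189.9921]
 [  0.       0.       1.    ]] [[ 0.0206 -0.9809  0.1936  0.3027]
 [-0.9995 -0.0248 -0.0191  0.0073]
 [ 0.0236 -0.1932 -0.9809  1.2937]
 [ 0.      0.      0.      1.    ]]
side [[470.4949   0.     254.8893]
 [  0.     470.4949 190.6309]
 [  0.       0.       1.    ]] [[-0.9595 -0.1405  0.2442  0.1058]
 [-0.2809  0.5461 -0.7892  1.3635]
 [-0.0225 -0.8259 -0.5634  1.1105]
 [ 0.      0.      0.      1.    ]]
{'time': 0.1, 'q': array([-1.4185,  0.5284,  1.4338,  0.    ,  1.1814, -0.1785]), 'joint_velocities': array([-0.0011, -0.0006, -0.0024,  0.0016, -0.0001, -0.0019]), 'joint_torque': array([ -0.0006, -44.0984, -17.7151,   0.0635,   0.0534,  -0.    ]), 'position': array([ 0.2029, -0.5905,  0.2467]), 'tool_rot': array([ 0.9864,  0.1646,  0.    , -0.001 ]), 'ft_force': array([-0.0739, -0.0422, -0.4158]), 'moment': array([-0.0203,  0.0146,  0.0236]), 'grip_force': 0.0, 'grip_width': 0.08712182922043563} 0.025
```

View pics/top0.png

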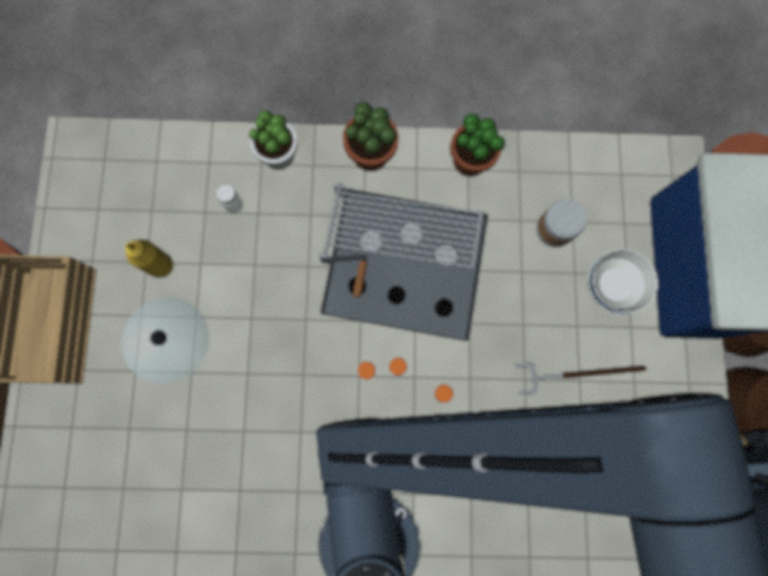

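View pics/side0.png

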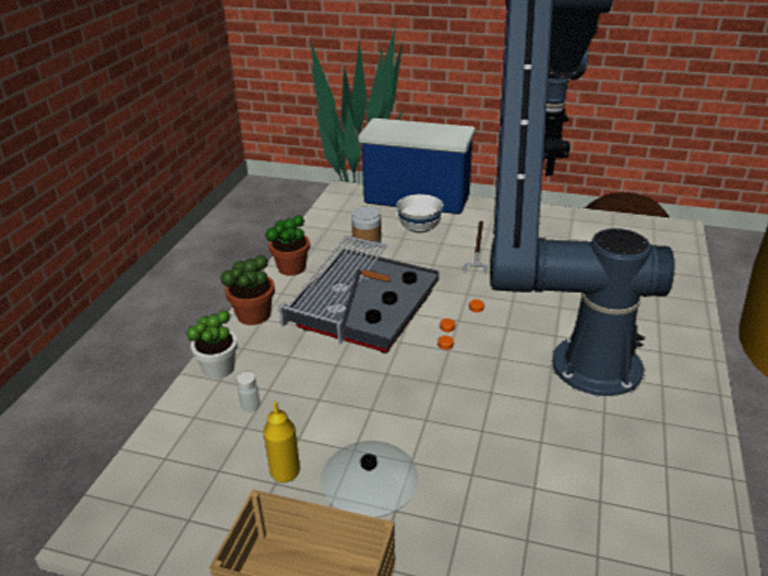

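The top view shows the grill with its grate at about (405,240), the lever grip at (361,278) and three black tablets at (357,286), (396,295) and (444,307). The three orange discs at (367,370), (398,366) and (444,393) lie on the counter and are decoys. The black tablets are the ones meant: they are black and lie on the deck. I'll confirm this in an enlarged crop.

```bash
python3 - <<'E'
import cv2
from rig import robot
p=robot.camera("top")["pixels"][118:233,208:338,::-1]
cv2.imwrite("pics/crop1.png",cv2.resize(p,None,fx=5,fy=5,interpolation=cv2.INTER_CUBIC))
E
```

```text
(no output)
```

View pics/crop1.png

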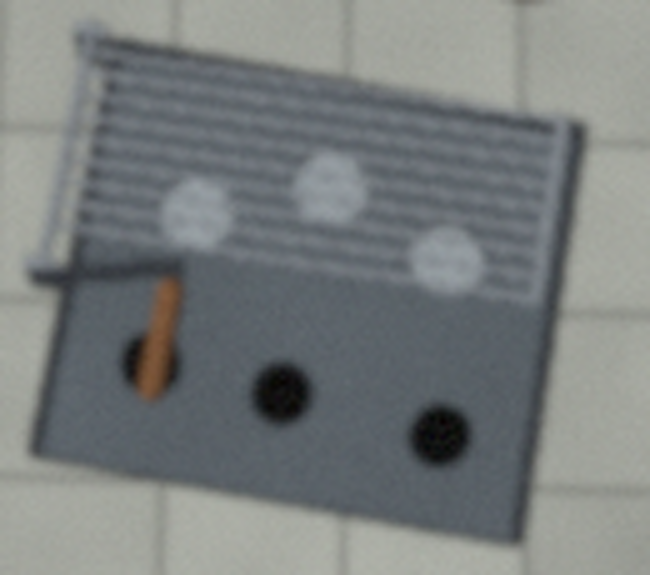

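The crop confirms it: the three black discs are at crop (150,363), partly under the grip, (282,393) and (439,435), all on the deck. The wells are at (197,213), (330,187) and (447,260), the deck's near corners at (37,455) and (520,540), and the grip runs from (172,278) to (150,400).

```bash
cat >h.py <<'E'
import numpy as np, cv2
from rig import robot
np.set_printoptions(precision=4,suppress=True)
def ray(c,u,v,z):
    K,T=c["intrinsics"],c["extrinsics"]
    d=T[:3,:3]@np.linalg.solve(K,[u,v,1.]); o=T[:3,3]
    return o+d*(z-o[2])/d[2]
def crop(name,fn,x0,y0,x1,y1,s):
    c=robot.camera(name)
    cv2.imwrite(fn,cv2.resize(c["pixels"][y0:y1,x0:x1,::-1],None,fx=s,fy=s,interpolation=cv2.INTER_CUBIC))
    return c
def un(p,x0,y0,s): return (p[0]+.5)/s-.5+x0,(p[1]+.5)/s-.5+y0
E
python3 - <<'E'
from h import *
c=robot.camera("top")
W=lambda p,z: ray(c,*un(p,208,118,5),z)
nl,nr=W((37,455),.065),W((520,540),.065)
print("corners",nl,nr,np.linalg.norm(nl-nr))
e=(nl-nr)[:2]; yaw=np.arctan2(-e[0],e[1]); print("yaw",yaw)
R=np.array([[np.cos(yaw),-np.sin(yaw)],[np.sin(yaw),np.cos(yaw)]])
g=(nl+nr)[:2]/2+R@[.140,0]; print("grill",g)
for n,p,z in[("fr",(583,125),.073),("w0",(447,260),.062),("w1",(330,187),.062),("w2",(197,213),.062),("t0",(150,365),.080),("t1",(282,393),.080),("t2",(439,435),.080),("gripfar",(172,278),.179),("gripnear",(150,400),.179),("hinge far",(88,35),.095),("hinge near",(40,270),.095)]:
    w=W(p,z); print(n,w,"grill",R.T@(w[:2]-g))
E
```

```text
corners [0.4805 0.1114 0.065 ] [ 0.4326 -0.2025  0.065 ] 0.3175362415524473
yaw -0.15160142706204272
grill [ 0.595  -0.0667]
fr [ 0.7117 -0.2459  0.073 ] grill [ 0.1425 -0.1595]
w0 [ 0.6187 -0.1557  0.062 ] grill [ 0.0369 -0.0844]
w1 [ 0.6671 -0.0771  0.062 ] grill [0.0729 0.0007]
w2 [0.6466 0.0117 0.062 ] grill [0.0392 0.0853]
t0 [0.5389 0.0395 0.08  ] grill [-0.0714  0.0966]
t1 [ 0.5226 -0.0463  0.08  ] grill [-0.0746  0.0093]
t2 [ 0.4976 -0.1481  0.08  ] grill [-0.0839 -0.0951]
gripfar [0.5732 0.0253 0.179 ] grill [-0.0354  0.0876]
gripnear [0.4985 0.0363 0.179 ] grill [-0.1109  0.0872]
hinge far [0.7573 0.0866 0.095 ] grill [0.1373 0.1761]
hinge near [0.5966 0.1118 0.095 ] grill [-0.0253  0.1767]
```

```bash
python3 - <<'E'
from h import *
crop("side","pics/crop2.png",180,150,300,240,6)
E
```

```text
(no output)
```

View pics/crop2.png

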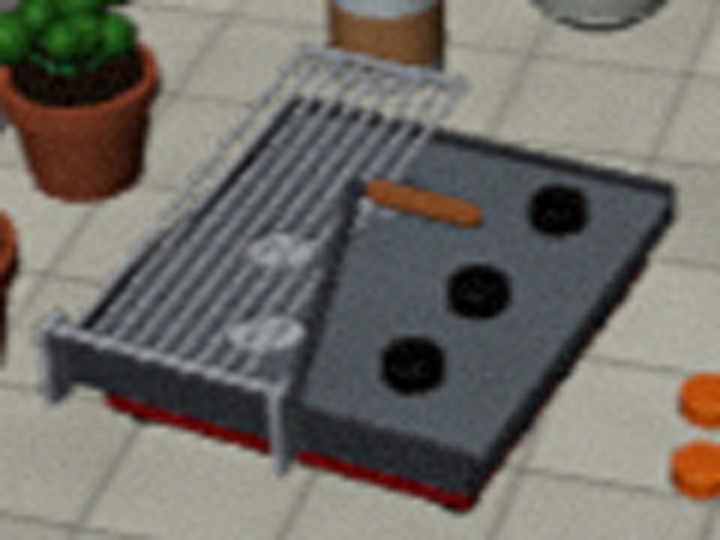

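The side crop shows the grip from (370,190) to (478,216), with its middle at (424,204). The grate's near-right corner is at (462,84) and the three black tablets are on the deck. Next I triangulate the grip and check the grate angle.

```bash
cat >>h.py <<'E'
yaw=-.1516; Rg=np.array([[np.cos(yaw),-np.sin(yaw)],[np.sin(yaw),np.cos(yaw)]]); G=np.array([.595,-.0667])
def w2g(p): return Rg.T@(np.asarray(p)[:2]-G)
def g2w(x,y): return Rg@[x,y]+G
def tri(a,b):
    A=[];B=[]
    for n,(u,v) in a,b:
        c=robot.camera(n);P=c["intrinsics"]@np.linalg.inv(c["extrinsics"])[:3]
        for r in(P[0]-u*P[2],P[1]-v*P[2]):A.append(r[:3]);B.append(-r[3])
    return np.linalg.lstsq(np.array(A),np.array(B),rcond=None)[0]
from scipy.spatial.transform import Rotation as Ro
def go(gx,gy,z,yawdeg):
    "shift (mm) in tool axes and turn (deg) to tool-down, TCP at grill gx,gy(mm), height z(mm), tool x at yawdeg in the grill's frame"
    o=robot.get_obs(); T=Ro.from_quat(o["tool_rot"]); w=np.r_[g2w(gx/1e3,gy/1e3),z/1e3]
    a=np.radians(yawdeg)+yaw; x=np.array([np.cos(a),np.sin(a),0]); Z=np.array([0,0,-1.])
    N=Ro.from_matrix(np.c_[x,np.cross(Z,x),Z])
    print("now grill",w2g(o["position"])*1e3,o["position"][2]*1e3,"-> shift",(T.inv().apply(w-o["position"])*1e3).round(1),"turn",(T.inv()*N).as_rotvec(degrees=True).round(1),"F",o["ft_force"].round(1),"t",round(o["time"],2))
E
python3 - <<'E'
from h import *
s=lambda p:("side",un(p,180,150,6)); t=lambda p:("top",un(p,208,118,5))
for n,a,b in[("grip",(424,204),(161,339)),("grate nr",(462,84),(535,300)),("t1",(480,291),(282,393))]:
    p=tri(s(a),t(b)); print(n,p,w2g(p))
go(-83,82,300,0)
E
```

```text
grip [0.5345 0.0307 0.1866] [-0.0745  0.0872]
grate nr [ 0.5791 -0.2025  0.1269] [ 0.0048 -0.1366]
t1 [ 0.5241 -0.0466  0.0723] [-0.0731  0.0091]
now grill [-308.2945 -577.5521] 247.55350488112921 -> shift [ 505.6 -479.8  -52.4] turn [-0.   0.  27.6] F [-0.1  0.3  0.7] t 0.55
```

```bash
python3 -m crank '[28,-27,-10,0,0,6,0, 56,-54,-20,0,0,12,0, 84,-80,-30,0,0,18,0, 112,-107,-40,0,0,24,0, 140,-134,-52,0,0,27.6,0]'; python3 -c "
from h import *
go(-83,85,300,0)"
```

```text
time: 0.97
position: [0.2923, -0.4171, 0.2997]
tool_rot: [0.997, -0.078, -0.0, -0.0]
ft_force: [1.0, -0.1, -0.3]
grip_width: 0.0873
grip_force: 0.0
now grill [-246.3629 -392.0838] 299.67683817167574 -> shift [ 161.1 -477.8   -0. ] turn [-0.   0.  -0.3] F [ 1.  -0.1 -0.3] t 0.97
```

```bash
python3 -m crank '[13,-38,0,0,0,0,0, 26,-76,0,0,0,0,0, 39,-114,0,0,0,0,0, 52,-152,0,0,0,0,0, 65,-190,0,0,0,0,0]' >/dev/null; python3 -m crank '[13,-38,0,0,0,0,0, 26,-76,0,0,0,0,0, 39,-114,0,0,0,0,0, 52,-152,0,0,0,0,0, 65,-190,0,0,0,0,0]'; python3 -m crank '[10,-32,0,0,0,0,0, 20,-64,0,0,0,0,0, 30,-90,0,0,0,0,0, 31,-98,0,0,0,0,0, 31,-98,0,0,0,0,0]'; python3 -c "
from h import *
go(-83,85,195,0)"
```

```text
time: 1.8
position: [0.4782, -0.0608, 0.2999]
tool_rot: [0.997, -0.075, 0.0, 0.0]
ft_force: [0.2, -0.9, -0.3]
grip_width: 0.0873
grip_force: 0.0
time: 2.22
position: [0.5233, 0.0313, 0.2995]
tool_rot: [0.997, -0.074, 0.0, -0.0]
ft_force: [-0.2, -0.0, -0.2]
grip_width: 0.087
grip_force: 0.0
now grill [-85.6808  86.0067] 299.5258413305598 -> shift [  2.7   1.  104.5] turn [-0.  -0.   0.2] F [-0.2 -0.  -0.2] t 2.22
```

```bash
python3 -m crank '[2,1,35,0,0,0,0, 3,1,70,0,0,0,0, 3,1,100,0,0,0,0, 3,1,104,0,0,0,0, 3,1,104,0,0,0,0]';  python3 -m crank '[0,0,0,0,0,0,190, 0,0,0,0,0,0,190, 0,0,0,0,0,0,190, 0,0,0,0,0,0,190, 0,0,0,0,0,0,190]' 10;python3 -m crank '[0,0,0,0,0,0,194, 0,0,0,0,0,0,194, 0,0,0,0,0,0,194, 0,0,0,0,0,0,194, 0,0,0,0,0,0,194]' 10; python3 -c "
from h import *
go(-83,85,195,0)
crop('side','pics/s3.png',180,130,300,230,6)"
```

```text
time: 2.63
position: [0.5239, 0.027, 0.1941]
tool_rot: [0.997, -0.076, -0.003, -0.0]
ft_force: [0.0, 0.4, -0.6]
grip_width: 0.0867
grip_force: 0.0
time: 3.05
position: [0.5263, 0.0279, 0.1967]
tool_rot: [0.997, -0.075, 0.001, 0.0]
ft_force: [-0.8, 0.1, -0.6]
grip_width: 0.0616
grip_force: 0.0
time: 3.47
position: [0.5257, 0.0281, 0.1955]
tool_rot: [0.997, -0.075, -0.0, -0.0]
ft_force: [-0.4, 0.2, 0.2]
grip_width: 0.0285
grip_force: 0.0
now grill [-82.8218  83.2304] 195.47090363064007 -> shift [-0.2 -1.8  0.5] turn [-0.  0.  0.] F [-0.4  0.2  0.2] t 3.47
```

View pics/s3.png

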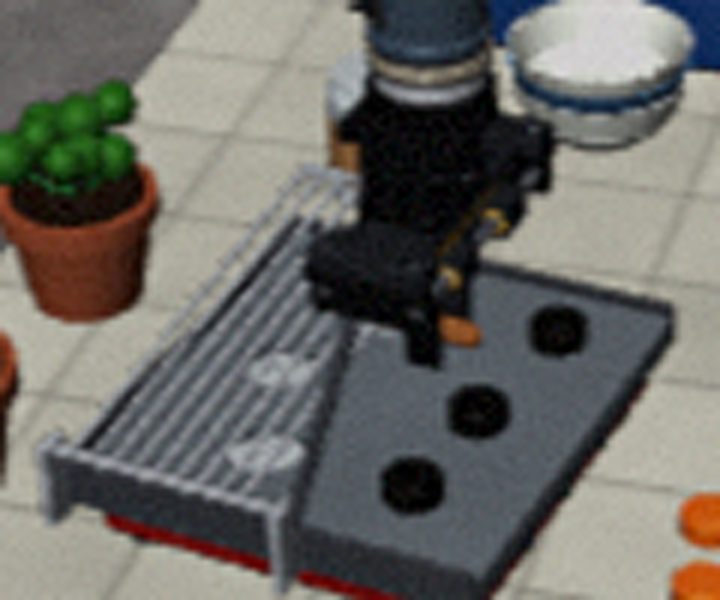

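```bash
python3 -m crank '[0,-10,-10,0,0,0,194, 0,-21,-17,0,0,0,194, 0,-32,-24,0,0,0,194, 0,-44,-29,0,0,0,194, 0,-56,-33,0,0,0,194]'; python3 -m crank '[0,-13,-3,0,0,0,194, 0,-26,-4,0,0,0,194, 0,-39,-5,0,0,0,194, 0,-52,-4,0,0,0,194, 0,-64,-1,0,0,0,194]'; python3 -m crank '[0,-13,4,0,0,0,194, 0,-25,8,0,0,0,194, 0,-36,14,0,0,0,194, 0,-47,21,0,0,0,194, 0,-57,30,0,0,0,194]'; python3 -c "
from h import *
go(-83,266,200,0)
crop('side','pics/s4.png',120,60,320,230,4)"
```

```text
time: 3.93
position: [0.5346, 0.0791, 0.2308]
tool_rot: [0.997, -0.074, 0.001, 0.005]
ft_force: [-1.7, -11.8, 9.1]
grip_width: 0.0208
grip_force: 6.2
time: 4.35
position: [0.545, 0.1453, 0.2311]
tool_rot: [0.997, -0.075, 0.002, 0.002]
ft_force: [-1.9, -6.2, 4.3]
grip_width: 0.0209
grip_force: 3.0
time: 4.77
position: [0.5528, 0.2033, 0.1995]
tool_rot: [0.997, -0.075, 0.001, 0.0]
ft_force: [-0.4, -4.9, 2.0]
grip_width: 0.021
grip_force: 2.2
now grill [-82.4893 260.5777] 199.47081276766394 -> shift [-0.5 -5.4 -0.5] turn [ 0.  -0.1  0. ] F [-0.4 -4.9  2. ] t 4.77
```

View pics/s4.png

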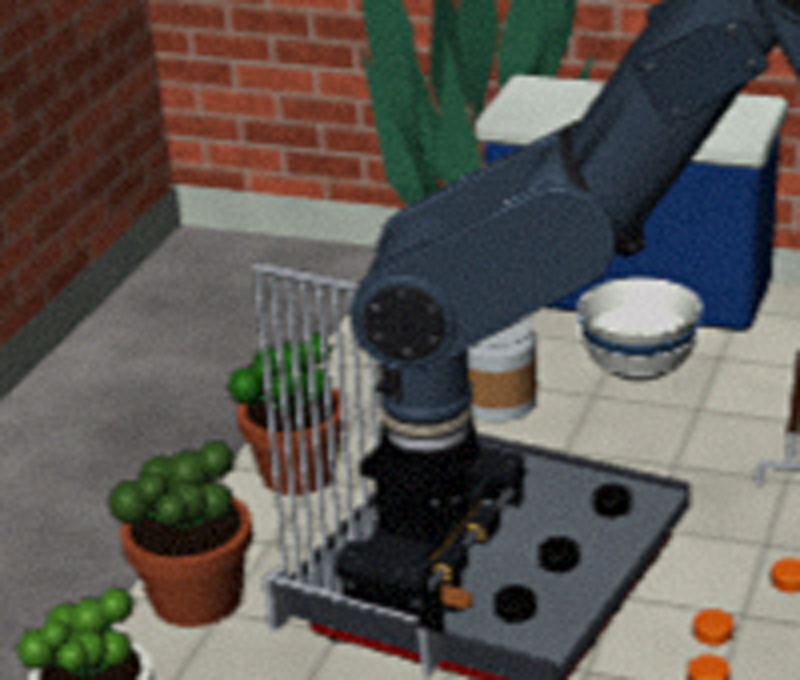

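The grate stands upright at crop (255-350, 265-600) and the grip is at (455,598). I'll push it a touch further, then release, rise and retreat.

```bash
python3 -m crank '[0,-3,2,0,0,0,194, 0,-6,4,0,0,0,194, 0,-6,4,0,0,0,194, 0,-6,4,0,0,0,194, 0,-4,4,0,0,0,180]'; python3 -m crank '[0,0,0,0,0,0,110, 0,0,0,0,0,0,110, 0,0,0,0,0,0,110, -2,0,-10,0,0,0,110, -4,0,-40,0,0,0,110]'; python3 -m crank '[-10,0,-40,0,0,0,165, -25,30,-50,0,0,0,165, -45,70,-50,0,0,0,165, -55,110,-50,0,0,0,165, -55,150,-50,0,0,0,165]'; python3 -c "
from h import *
go(-130,9,200,-3)"
```

```text
time: 5.23
position: [0.5531, 0.2076, 0.1955]
tool_rot: [0.997, -0.076, 0.0, -0.001]
ft_force: [-0.2, -0.3, 1.1]
grip_width: 0.023
grip_force: 0.0
time: 5.65
position: [0.5462, 0.2071, 0.2326]
tool_rot: [0.997, -0.076, -0.005, 0.001]
ft_force: [-0.7, 0.1, -0.2]
grip_width: 0.047
grip_force: 0.0
time: 6.07
position: [0.4694, 0.0684, 0.2868]
tool_rot: [0.997, -0.074, 0.0, -0.0]
ft_force: [0.2, 0.2, -0.2]
grip_width: 0.0319
grip_force: 0.0
now grill [-144.6054  114.6137] 286.81955208652124 -> shift [ 14.2 105.7  86.8] turn [-0.  -0.   3.2] F [ 0.2  0.2 -0.2] t 6.07
```

```bash
python3 -m crank '[7,35,20,0,0,3,165, 14,70,40,0,0,3,165, 25,100,60,0,0,3,165, 32,104,90,0,0,3,165, 32,104,120,0,0,3,165]'; python3 -c "
from h import *
go(-110,11,94,-3)"
```

```text
time: 6.48
position: [0.4914, -0.0425, 0.1664]
tool_rot: [0.995, -0.104, 0.004, 0.001]
ft_force: [0.5, 0.6, -0.4]
grip_width: 0.0307
grip_force: 0.0
now grill [-106.0437    8.2448] 166.3884983775589 -> shift [-4.7 -2.6 72.4] turn [ 0.  -0.4 -0.2] F [ 0.5  0.6 -0.4] t 6.48
```

```bash
python3 -m crank '[-4,-2,25,0,0,0,165, -5,-2,50,0,0,0,165, -5,-2,68,0,0,0,165, -5,-2,72,0,0,0,165, -5,-2,72,0,0,0,165]'; python3 -c "
from h import *
go(51,3,94,-3)
crop('top','pics/t5.png',208,118,338,233,5)"
```

```text
time: 6.9
position: [0.4836, -0.0362, 0.0931]
tool_rot: [0.995, -0.102, -0.001, -0.0]
ft_force: [-0.0, -0.2, 0.6]
grip_width: 0.0308
grip_force: 0.0
now grill [-114.7573   13.3161] 93.11369468544387 -> shift [166.1   1.7  -1.2] turn [-0.   0.1  0. ] F [-0.  -0.2  0.6] t 6.9
```

View pics/t5.png

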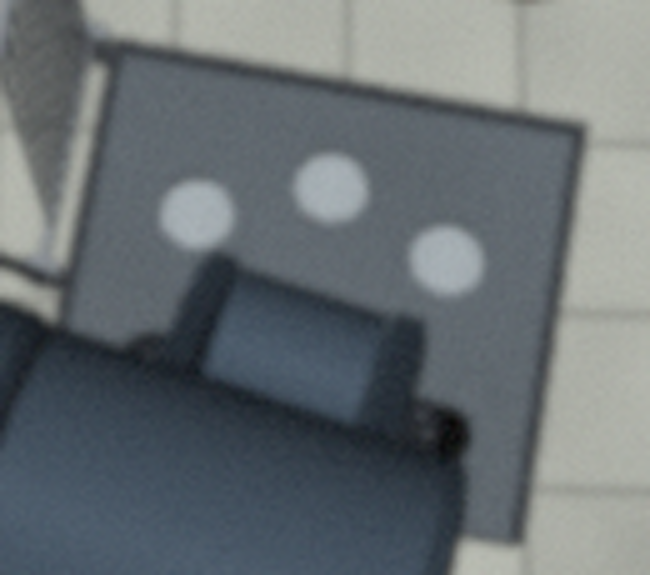

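The top crop shows the grate leaning up at left. The wells are clear at (197,213), (330,187) and (447,261), which agrees with my first measurements. I push the middle tablet.

```bash
python3 -m crank '[10,0,-1,0,0,0,165, 24,0,-1,0,0,0,165, 38,0,-1,0,0,0,165, 52,0,-1,0,0,0,165, 66,1,-1,0,0,0,165]' ; python3 -m crank '[14,0,0,0,0,0,165, 28,0,0,0,0,0,165, 40,0,0,0,0,0,165, 52,0,0,0,0,0,165, 62,1,0,0,0,0,165]'; python3 -c "
from h import *
go(51,3,94,-3)"
```

```text
time: 7.37
position: [0.5501, -0.0508, 0.0969]
tool_rot: [0.995, -0.101, 0.002, 0.0]
ft_force: [-0.8, -0.0, 0.5]
grip_width: 0.0307
grip_force: 0.1
time: 7.78
position: [0.6109, -0.0643, 0.0971]
tool_rot: [0.995, -0.101, 0.002, 0.0]
ft_force: [-0.3, 0.3, -0.7]
grip_width: 0.0306
grip_force: 0.1
now grill [15.3388  4.7234] 97.14173099654802 -> shift [35.7 -0.1  3.3] turn [ 0.  -0.3  0.1] F [-0.3  0.3 -0.7] t 7.78
```

```bash
python3 -m crank '[7,0,2,0,0,0,165, 14,0,3,0,0,0,165, 20,0,3,0,0,0,165, 26,0,3,0,0,0,165, 31,0,3,0,0,0,165]' ; python3 -m crank '[3,0,0,0,0,0,165, 5,0,0,0,0,0,165, 7,0,0,0,0,0,165, 7,0,0,0,0,0,165, 7,0,0,0,0,0,165]'; python3 -c "
from h import *
go(51,3,94,-3)
crop('side','pics/s6.png',180,130,300,230,6)"
```

```text
time: 8.2
position: [0.6396, -0.0704, 0.0919]
tool_rot: [0.995, -0.101, 0.0, 0.0]
ft_force: [-0.7, 0.6, 0.2]
grip_width: 0.0307
grip_force: 0.1
time: 8.62
position: [0.6458, -0.0718, 0.0914]
tool_rot: [0.995, -0.101, -0.0, -0.0]
ft_force: [-0.2, 0.6, -0.3]
grip_width: 0.0308
grip_force: 0.0
now grill [50.9895  2.6791] 91.44787326374689 -> shift [-0.  -0.3 -2.6] turn [-0.  0.  0.] F [-0.2  0.6 -0.3] t 8.62
```

View pics/s6.png

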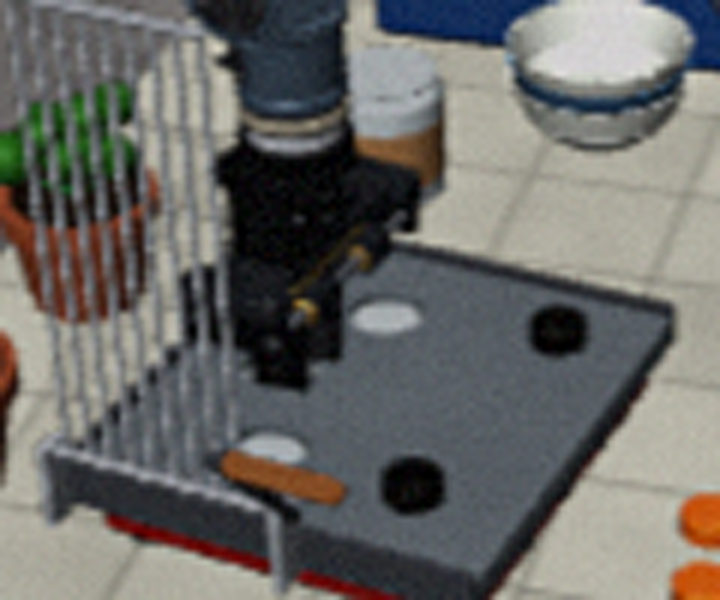

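The tablet is hidden behind the gripper. The right well is at (386,317), the left one at (275,445), and the other two tablets are at (558,330) and (412,485). I retreat towards the right-hand tablet and check the middle well by blob code.

```bash
python3 -m crank '[2,0,0,0,0,0,165, 2,0,0,0,0,0,165, -10,0,0,0,0,0,165, -25,0,-10,0,0,0,165, -50,0,-45,0,0,0,165]'; python3 -m crank '[-30,20,-20,0,0,-2,165, -60,50,-20,0,0,-4,165, -90,80,-20,0,0,-6,165, -115,102,-20,0,0,-8,165, -115,102,-20,0,0,-8,165]'; cat >>h.py <<'E'
def blobs():
    for n,(x0,y0,x1,y1) in dict(top=(200,115,340,235),side=(180,150,300,240)).items():
        c=robot.camera(n);I=cv2.GaussianBlur(c["pixels"],(3,3),0)[y0:y1,x0:x1]
        for lab,m in(("dark",I.max(2)<48),("bright",I.min(2)>135)):
            k,_,s,ce=cv2.connectedComponentsWithStats(m.astype(np.uint8))
            for i in range(1,k):
                if 15<s[i,4]<600:
                    uv=ce[i]+[x0,y0]; print(n,lab,"area",s[i,4],"wh",s[i,2:4],"px",uv.round(1),"grill@80",(w2g(ray(c,*uv,.08))*1e3).round(),"@56",(w2g(ray(c,*uv,.056))*1e3).round())
E
python3 -c "
from h import *
go(-120,-98,93,5)
blobs()"
```

```text
time: 9.08
position: [0.5957, -0.0616, 0.1313]
tool_rot: [0.995, -0.102, -0.004, -0.001]
ft_force: [-0.0, -0.3, 1.1]
grip_width: 0.0306
grip_force: 0.0
time: 9.5
position: [0.4585, -0.1393, 0.1554]
tool_rot: [0.999, -0.033, -0.003, -0.001]
ft_force: [-0.3, 0.4, 0.3]
grip_width: 0.0309
grip_force: 0.0
now grill [-123.9321  -92.3552] 155.42411822533228 -> shift [ 3.8  6.1 62.4] turn [-0.1  0.4 -0.1] F [-0.3  0.4  0.3] t 9.5
top dark area 69 wh [ 9 10] px [274.1 153.3] grill@80 [73.  0.] @56 [81. -0.]
top dark area 163 wh [53 33] px [235.2 200.9] grill@80 [-106.   98.] @56 [-102.  100.]
top dark area 84 wh [10 10] px [237.6 190.4] grill@80 [-71.  97.] @56 [-66.  98.]
top dark area 16 wh [6 8] px [257.9 225.1] grill@80 [-170.   13.] @56 [-168.   13.]
top bright area 154 wh [15 14] px [246.9 160.4] grill@80 [33. 85.] @56 [40. 86.]
top bright area 100 wh [14 12] px [295.6 168. ] grill@80 [ 36. -77.] @56 [ 43. -80.]
top bright area 196 wh [19 17] px [208.  177.4] grill@80 [-45. 199.] @56 [-40. 203.]
top bright area 150 wh [11 28] px [336.  224.8] grill@80 [-126. -233.] @56 [-122. -239.]
sid
[... 564 characters left out ...]
57.] @56 [ 12. 130.]
side dark area 21 wh [7 5] px [239.1 223.9] grill@80 [-77. 191.] @56 [-62. 164.]
side bright area 42 wh [ 7 12] px [207.2 155.5] grill@80 [ 268. -185.] @56 [ 291. -221.]
side bright area 20 wh [9 3] px [242.2 150.6] grill@80 [ 145. -283.] @56 [ 165. -321.]
side bright area 23 wh [ 3 12] px [213.3 158.2] grill@80 [ 232. -175.] @56 [ 254. -210.]
side bright area 42 wh [ 7 10] px [209.  175.2] grill@80 [180. -47.] @56 [201. -79.]
side bright area 33 wh [9 4] px [243.9 182.5] grill@80 [ 25. -54.] @56 [ 41. -87.]
side bright area 70 wh [ 9 13] px [197.7 189.6] grill@80 [169.  62.] @56 [189.  32.]
side bright area 26 wh [9 4] px [225.3 204.3] grill@80 [ 24. 106.] @56 [40. 77.]
```

The middle tablet sits low and centred at (75,0) in the grill frame, so it is in its well. Now the right-hand one.

```bash
python3 -m crank '[3,5,25,0,0,0,165, 3,6,45,0,0,0,165, 3,6,60,0,0,0,165, 3,6,62,0,0,0,165, 3,6,62,0,0,0,165]'; python3 -c "
from h import *
go(17,-87,93,5)"
```

```text
time: 10.02
position: [0.4679, -0.1441, 0.0926]
tool_rot: [1.0, -0.031, -0.0, -0.0]
ft_force: [-0.1, -0.4, -0.4]
grip_width: 0.0307
grip_force: 0.0
now grill [-113.8997  -95.7374] 92.6049049106699 -> shift [131.2   2.9  -0.5] turn [-0.   0.   0.1] F [-0.1 -0.4 -0.4] t 10.02
```

```bash
python3 -m crank '[8,0,0,0,0,0,165, 20,0,0,0,0,0,165, 32,1,0,0,0,0,165, 44,1,0,0,0,0,165, 56,1,0,0,0,0,165]' ; python3 -m crank '[12,0,0,0,0,0,165, 24,1,0,0,0,0,165, 35,1,0,0,0,0,165, 43,1,0,0,0,0,165, 50,1,0,0,0,0,165]'; python3 -c "
from h import *
go(17,-87,93,5)"
```

```text
time: 10.43
position: [0.5254, -0.1495, 0.0949]
tool_rot: [0.999, -0.032, 0.002, 0.001]
ft_force: [-0.3, 0.8, 0.4]
grip_width: 0.0308
grip_force: 0.1
time: 10.85
position: [0.5747, -0.1534, 0.0946]
tool_rot: [1.0, -0.032, 0.001, 0.0]
ft_force: [-0.7, 0.8, 1.1]
grip_width: 0.0307
grip_force: 0.3
now grill [ -6.997  -88.8185] 94.62419414208108 -> shift [24.1  0.3  1.7] turn [ 0.1 -0.1  0.1] F [-0.7  0.8  1.1] t 10.85
```

```bash
python3 -m crank '[6,0,1,0,0,0,165, 12,0,2,0,0,0,165, 17,0,2,0,0,0,165, 22,0,2,0,0,0,165, 26,0,2,0,0,0,165]' ; python3 -m crank '[1,0,0,0,0,0,165, 1,0,0,0,0,0,165, -10,0,0,0,0,0,165, -25,0,-10,0,0,0,165, -50,0,-45,0,0,0,165]'; python3 -m crank '[-15,0,-35,0,0,-6,80, -30,0,-70,0,0,-13,80, -40,-10,-80,0,0,-20,80, -50,-30,-80,0,0,-27,80, -55,-60,-80,0,0,-34,80]'; python3 -c "
from h import *
go(-70,97,180,84)
blobs()" | grep -v bright
```

```text
time: 11.27
position: [0.5991, -0.1552, 0.0913]
tool_rot: [0.999, -0.032, -0.0, -0.0]
ft_force: [0.2, 0.2, 0.1]
grip_width: 0.0305
grip_force: 0.4
time: 11.68
position: [0.5475, -0.1511, 0.1315]
tool_rot: [0.999, -0.032, -0.004, -0.002]
ft_force: [0.5, -0.5, 0.6]
grip_width: 0.0305
grip_force: 0.0
time: 12.1
position: [0.498, -0.0898, 0.2169]
tool_rot: [0.965, 0.263, 0.001, 0.001]
ft_force: [1.3, 0.4, 0.2]
grip_width: 0.0549
grip_force: 0.0
now grill [-92.4145 -37.5179] 216.92851032127874 -> shift [102.3 -90.2  36.8] turn [  0.2  -0.  -44.8] F [1.3 0.4 0.2] t 12.1
top dark area 89 wh [13 15] px [270.3 189.1] grill@80 [-48.  -7.] @56 [-43.  -8.]
top dark area 81 wh [10 10] px [237.7 190.4] grill@80 [-71.  96.] @56 [-66.  98.]
top dark area 18 wh [8 3] px [288.8 200. ] grill@80 [-73. -72.] @56 [-68. -74.]
top dark area 36 wh [8 9] px [258.4 209.9] grill@80 [-122.   20.] @56 [-118.   19.]
top dark area 599 wh [34 30] px [281.6 222.8] grill@80 [-150.  -61.] @56 [-147.  -62.]
side dark area 326 wh [23 23] px [273.4 157.3] grill@80 [  -5. -283.] @56 [  11. -321.]
side dark area 59 wh [10  7] px [243.3 181.1] grill@80 [ 32. -63.] @56 [ 49. -96.]
side dark area 60 wh [10  7] px [225.8 190. ] grill@80 [67. 21.] @56 [ 85. -10.]
side dark area 93 wh [30 40] px [270.3 213.9] grill@80 [-155.   94.] @56 [-142.   65.]
side dark area 79 wh [10 10] px [248.4 210.6] grill@80 [-73. 108.] @56 [-58.  79.]
side dark area 24 wh [11  6] px [198.5 212.4] grill@80 [ 90. 189.] @56 [109. 163.]
side dark area 19 wh [9 7] px [225.6 213.7] grill@80 [ -5. 157.] @56 [ 11. 130.]
side dark area 42 wh [19  8] px [238.4 223.5] grill@80 [-74. 190.] @56 [-59. 163.]
```

The right-hand tablet has the same low profile at the well0 position, so it is seated. Now the left one, with the tool turned so the gripper's body clears the upright grate.

```bash
python3 -m crank '[15,-13,0,0,0,-7,80, 30,-26,0,0,0,-14,80, 45,-40,0,0,0,-21,80, 60,-54,0,0,0,-28,80, 75,-68,0,0,0,-34,80]'; python3 -c "
from h import *
go(-70,97,160,84)"
```

```text
time: 12.62
position: [0.5291, 0.0084, 0.2153]
tool_rot: [0.845, 0.534, -0.0, 0.0]
ft_force: [0.5, -0.4, 0.2]
grip_width: 0.0598
grip_force: 0.0
now grill [-76.4311  64.2512] 215.2775311323094 -> shift [33.2 -3.3 55.3] turn [  0.    0.  -10.7] F [ 0.5 -0.4  0.2] t 12.62
```

```bash
python3 -m crank '[16,-2,20,0,0,-6,80, 33,-3,40,0,0,-10.7,80, 33,-3,55,0,0,-10.7,80, 33,-3,55,0,0,-10.7,80, 33,-3,55,0,0,-10.7,80]'; python3 -c "
from h import *
go(-70,97,92.5,84)"
```

```text
time: 13.03
position: [0.5399, 0.0389, 0.1596]
tool_rot: [0.793, 0.609, -0.001, -0.001]
ft_force: [-0.8, -0.2, -0.5]
grip_width: 0.0593
grip_force: 0.0
now grill [-70.3756  96.0302] 159.6113203065929 -> shift [ 1.   0.4 67.1] turn [-0.1  0.  -0.3] F [-0.8 -0.2 -0.5] t 13.03
```

```bash
python3 -m crank '[1,0,25,0,0,0,80, 1,0,45,0,0,0,80, 1,0,60,0,0,0,80, 1,0,67,0,0,0,80, 1,0,67,0,0,0,80]';python3 -m crank '[0,0,0,0,0,0,121, 0,0,0,0,0,0,121, 0,0,0,0,0,0,121, 0,0,0,0,0,0,121, 0,0,0,0,0,0,121]' 3; python3 -c "
from h import *
go(41,86,92.5,84)"
```

```text
time: 13.45
position: [0.5404, 0.0393, 0.0929]
tool_rot: [0.794, 0.609, -0.001, -0.0]
ft_force: [0.1, 0.7, 0.6]
grip_width: 0.0594
grip_force: 0.0
time: 13.87
position: [0.5411, 0.04, 0.0941]
tool_rot: [0.793, 0.609, 0.001, 0.001]
ft_force: [0.5, -0.1, -0.0]
grip_width: 0.0463
grip_force: 0.0
now grill [-69.3518  97.3141] 94.113916691921 -> shift [  0.8 110.9   1.8] turn [ 0.1 -0.  -0.3] F [ 0.5 -0.1 -0. ] t 13.87
```

```bash
python3 -m crank '[0,6,1,0,0,0,121, 0,15,1,0,0,0,121, 0,25,1,0,0,0,121, 0,35,1,0,0,0,121, 0,45,1,0,0,0,121]';python3 -m crank '[0,10,0,0,0,0,121, 0,19,0,0,0,0,121, 0,27,0,0,0,0,121, 0,35,0,0,0,0,121, 0,42,0,0,0,0,121]'; python3 -c "
from h import *
go(43,86,92.5,84)
blobs()" | grep -v bright
```

```text
time: 14.28
position: [0.5858, 0.0279, 0.0924]
tool_rot: [0.793, 0.609, 0.0, 0.0]
ft_force: [-0.4, 0.5, -0.3]
grip_width: 0.0455
grip_force: 0.1
time: 14.7
position: [0.6256, 0.0173, 0.0923]
tool_rot: [0.793, 0.609, -0.0, 0.0]
ft_force: [-0.3, -0.5, -0.2]
grip_width: 0.0457
grip_force: 0.1
now grill [17.5379 87.6485] 92.25529434884997 -> shift [ 1.1 25.5 -0.2] turn [ 0.   0.  -0.3] F [-0.3 -0.5 -0.2] t 14.7
top dark area 31 wh [ 5 10] px [225.7 140.5] grill@80 [ 88. 166.] @56 [ 96. 168.]
top dark area 71 wh [ 9 10] px [274.2 153.3] grill@80 [73.  0.] @56 [81. -0.]
top dark area 550 wh [42 23] px [238.8 162.5] grill@80 [ 22. 110.] @56 [ 28. 111.]
top dark area 69 wh [9 9] px [298.1 168. ] grill@80 [ 38. -86.] @56 [ 45. -88.]
side dark area 27 wh [4 7] px [232.4 152.9] grill@80 [ 176. -249.] @56 [ 197. -286.]
side dark area 87 wh [30 40] px [270.7 213.3] grill@80 [-155.   90.] @56 [-142.   61.]
side dark area 17 wh [9 7] px [225.4 213.6] grill@80 [ -4. 157.] @56 [ 12. 130.]
```

```bash
python3 -m crank '[1,6,0,0,0,0,121, 1,12,0,0,0,0,121, 1,17,0,0,0,0,121, 1,22,0,0,0,0,121, 1,26,0,0,0,0,121]';python3 -m crank '[0,0,0,0,0,0,121, 0,0,0,0,0,0,100, 0,0,0,0,0,0,70, 0,0,0,0,0,0,70, 0,0,0,0,0,0,70]'; python3 -m crank '[0,0,-20,0,0,0,70, 0,0,-50,0,0,0,70, 0,-30,-85,0,0,0,70, -10,-70,-110,0,0,0,70, -20,-110,-120,0,0,0,70]';python3 -m crank '[-40,-10,0,0,0,0,70, -80,-20,0,0,0,0,70, -120,-30,0,0,0,0,70, -150,-40,0,0,0,0,70, -150,-40,0,0,0,0,70]'; python3 -c "
from h import *
go(41,86,92.5,84)
blobs()
crop('top','pics/t9.png',200,115,340,235,5)
crop('side','pics/s10.png',170,120,310,240,5)
" | grep -v bright
```

```text
time: 15.22
position: [0.6508, 0.0117, 0.0924]
tool_rot: [0.793, 0.609, 0.0, 0.0]
ft_force: [-0.1, 0.6, 0.3]
grip_width: 0.0461
grip_force: 0.1
time: 15.63
position: [0.6498, 0.0119, 0.0923]
tool_rot: [0.793, 0.609, -0.0, -0.0]
ft_force: [0.1, 0.3, 0.8]
grip_width: 0.0608
grip_force: 0.0
time: 16.05
position: [0.5509, 0.0206, 0.212]
tool_rot: [0.793, 0.609, 0.003, 0.003]
ft_force: [-0.4, 0.1, 1.2]
grip_width: 0.0634
grip_force: 0.0
time: 16.47
position: [0.4691, -0.1175, 0.2093]
tool_rot: [0.795, 0.607, -0.001, 0.0]
ft_force: [-0.1, -0.1, -0.1]
grip_width: 0.0636
grip_force: 0.0
now grill [-116.7731  -69.2764] 209.32401273505585 -> shift [172.4 139.2 116.3] turn [-0.1  0.1 -0.5] F [-0.1 -0.1 -0.1] t 16.47
top dark area 67 wh [ 9 10] px [274.2 153.2] grill@80 [74.  0.] @56 [81. -0.]
top dark area 67 wh [ 8 10] px [247.4 158.6] grill@80 [40. 84.] @56 [47. 85.]
top dark area 42 wh [10  6] px [303.4 213.2] grill@80 [-107. -125.] @56 [-103. -128.]
top dark area 595 wh [44 20] px [284.8 226.3] grill@80 [-159.  -72.] @56 [-156.  -74.]
top dark area 19 wh [7 5] px [202.  232.8] grill@80 [-225.  183.] @56 [-223.  186.]
side dark area 51 wh [ 5 14] px [268.5 155.7] grill@80 [  19. -288.] @56 [  36. -326.]
side dark area 141 wh [18 19] px [289.6 155.3] grill@80 [ -64. -326.] @56 [ -49. -365.]
side dark area 58 wh [10  7] px [243.4 181. ] grill@80 [ 31. -63.] @56 [ 48. -96.]
side dark area 60 wh [10  7] px [225.8 190. ] grill@80 [67. 21.] @56 [ 85. -10.]
side dark area 87 wh [30 40] px [270.7 213.5] grill@80 [-155.   91.] @56 [-142.   62.]
side dark area 47 wh [9 7] px [224.  202.6] grill@80 [33. 98.] @56 [50. 69.]
side dark area 19 wh [9 7] px [225.6 213.7] grill@80 [ -5. 157.] @56 [ 11. 130.]
side dark area 23 wh [11  5] px [237.6 223.8] grill@80 [-71. 193.] @56 [-57. 166.]
```

View pics/s10.png

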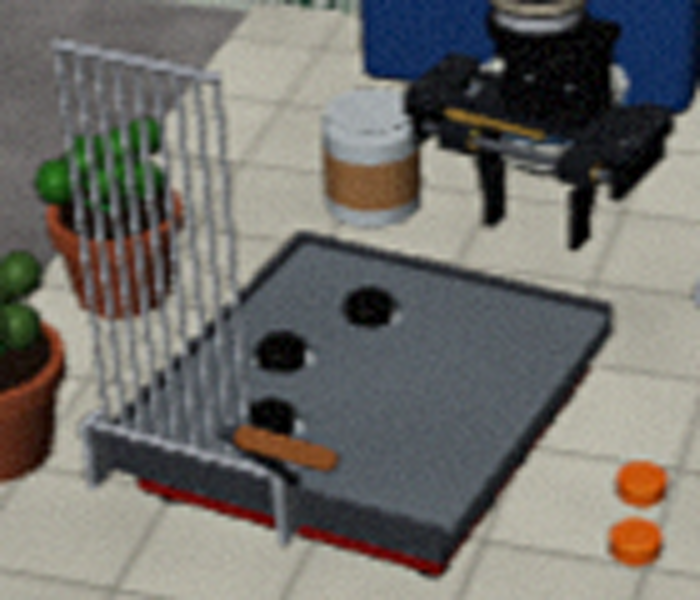

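All three tablets lie low in the wells, at (370,306), (282,351) and (272,417). The grate is upright, the bystanders are undisturbed and the arm is clear. I hand in.

```bash
python3 -c "
from rig import robot
print(robot.hand_in())"
```

```text
the job is handed in; nothing more can be done
None
```

The grate is upright and one tablet sits in each of the three wells, all slid across the deck; I handed the job in at about 16.5 s, and the hand-in returned no verdict.

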